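# Point out the faulty chainring and mark it as a reject

## Task

One of the four chainrings on the blue mat has an arm missing: point straight down with the fingertips at the middle of the place where that arm should be, from 1 to 3 cm above the ring, and hold still there for at least two seconds. Then log the reject by pushing the hand lever on the grey selector box all the way over, away from the robot. Do not touch any ring, and leave the other things where they are.

Things in the scene. Friction and masses are not known exactly. Their poses are not given: they have to be found in the camera images.
- faulty_ring: The faulty chainring: flat bare-aluminium toothed ring lying loose on the mat, 131 mm across the teeth, 6 mm thick, about 90 g. Rim 53 to 60 mm from the centre (plus teeth), hub ring 12 to 19 mm from the centre, open windows between. It has only four of its five arms (10 mm wide), which would stand 72 degrees apart; the missing one would run along the body's +x. Any yaw, any of the four places. Origin: centre of the underside; z up.
- gap (a point): The place to point at: middle of the missing arm of the faulty ring, 37 mm from the ring's centre along its +x, level with the ring's upper face. Axes as the ring's.
- ring_a: Sound chainring, same outline and aluminium as the faulty one but with all five arms. Origin: centre of the underside; upper face 6 mm above it. Must not be touched.
- ring_b: Sound chainring, same outline and aluminium as the faulty one but with all five arms. Origin: centre of the underside; upper face 6 mm above it. Must not be touched.
- ring_c: Sound chainring, same outline and aluminium as the faulty one but with all five arms. Origin: centre of the underside; upper face 6 mm above it. Must not be touched.
- mat: Light-blue flat mat fixed to the bench, 330 mm (x) by 360 mm (y), 3 mm thick, under the four rings, which lie in two rows of two, centres about 150 to 160 mm apart. Origin: centre of the underside.
- selector: Grey steel selector box fixed to the bench, 130 mm (its x) by 100 mm (its y), 40 mm high, carrying the lever. Its x axis points away from the robot, give or take 26 degrees. Origin: centre of the underside. On its top sits the lever's grey block, 70 by 50 mm, up to 65 mm above the bench, with an axle boss to 75 mm.
- lever_pivot (a point): The lever's hinge axis (along the selector's y), on the box's middle, 62 mm above the bench. Axes as the selector's.
- lever_tip (a point): Centre of the black ball (26 mm diameter) at the lever's end, 70 mm from the pivot, on a steel rod 10 mm thick; moves with the lever.
- lever (a joint): Lever angle in rad: 0 = leaning 0.5 rad from upright towards the selector's -x (the robot's side), 1.0 = fully over, leaning 0.5 rad towards the selector's +x (away from the robot). Starts between 0 and 0.15. Light friction, about 1 N at the ball; no spring, it stays where it is left; hard stops at both ends.
- caliper: Bystander: steel caliper, 170 mm long, lying on the bench left of the mat. Origin: centre of its bar's underside, long axis x.
- bottle: Bystander: white bottle with a yellow cap, 66 mm diameter, 190 mm tall, standing at the mat's near left. Origin: centre of the underside.
- screwdriver: Bystander: screwdriver with black handle, 160 mm long, lying on the bench beyond the selector. Origin: underside at mid-length, long axis x.
There are look-alikes about, which are no part of the job. What is meant by the selector is not brown or green, and is the larger of those in its own colour.

How it is judged:
By the outcome, as a careful person would: the job done as asked, in the order asked, and still so for the second after the job is handed in, with the robot touching nothing.
It also fails if it takes over 48 s, if anything falls off the work surface, if the arm or the gripper's body presses on something with over 40 N, if the wrist force passes 120 N, or if a joint passes its speed limit or range.

## Robot

A 6-joint arm with a two-finger parallel gripper is mounted at the origin on the work surface. World frame = base frame: x ahead of the robot, y to its left, z up, the work surface at z = 0. Lengths are in m, angles in rad, forces in N, time in s.
With the tool pointing down it reaches from about 0.35 to 0.875 m from the base axis. Payload 4.2 kg.
Tool frame: the origin (TCP) lies midway between the tips of the shut fingers; the grasp point (between the pads) lies 19 mm behind it; z points along the fingers, y is the direction in which the jaws open and shut (so a half turn about z gives the same grasp; the last joint's range is limited). The gripper opens to 87 mm and grips with 3 to 60 N. Pads are 19 mm wide; open, the fingers measure 117 mm over their backs; the gripper's body (75 mm by 190 mm) begins 51 mm behind the grasp point.
Start: joints at [-0.874, 0.385, 0.008, 0, -1.194, -0.259], TCP at [0.265, -0.566, 0.223] pointing down, gripper open.
Joint ranges: [-3.14, 3.14], [-1.21, 2.06], [-1.07, 1.41], [-3.16, 2.05], [-2.99, -0.16], [-3.1, 3.1]. Speed limits (rad/s): [2.79, 2.79, 3.14, 3.14, 3.14, 3.14].

## Interface

Orientations are given as a 3x3 rotation matrix whose columns are the frame's x, y, z axes.
In Python, from station import read_state, imaging, order gives the robot as it stands. The module is installed in compiled form; this text tells all that it offers.
- The arm moves only by the tool arm_command, never from a script. Its argument "moves" is one flat list of numbers, 5 for each row, row after row: the closure in counts, from 0 (fully open) to 255 (shut), then the shift along the tool's x, y, z in mm, then the turn about the tool's z in degrees. In form: [hand, x, y, z, roll, hand, x, y, z, roll, ...]. A call has 1 to 20 rows; each row shifts and turns the commanded pose from where the row before left it, along the tool's axes as they then stand; what a row does not reach is not made up. A row lasts 1/8 s, in which the tool goes at most 62.5 mm and 10.7 degrees, less where a joint would pass 70% of its speed; a pose out of reach is approached as far as the arm can. A call is refused whole if a number of a shift passes 62.5 or a number of a turn 10.7, either way. A call with a gripper value outside its range is refused whole. The fingers move at their own pace and stop on an object; "grip_force" is the grip in N (left out, the last holds). Time passes only in rows, so rows that do not move let the fingers close. It gives the time, the measured TCP pose, the force and the opening at its end, in the units of the state.
- read_state(): the state, without advancing time (a new reading comes with each control period).
- imaging.get_image(name): name is "scene" or "top"; returns (picture, depth): 400x640x3 uint8, red, green, blue; 400x640 float32, m along the optical axis (not along the pixel's ray), 0 where there is no reading.
- imaging.calibration(name): a dict with "fx", "fy", "cx", "cy" (pixels), "R" (3x3) and "t" (3): a world point X has camera coordinates R X + t. Camera axes: x right, y down, z forward; pixel columns grow to the right and rows downward; lengths in m; the calibration is good to about 2 mm. A picture is of the moment at which its call begins. calibration takes no time and is no camera call.
- order.sign_off(): hands the job in, once; it reports no verdict.
The state is a dict: "time": time; "joints": joint angles; "joint_velocities": joint speeds; "joint_efforts": joint torques, N m; "position": TCP position; "eef_rot": TCP orientation; "contact_force": force on the tool from outside, world axes, zero at the start; "wrist_torque": the same for the moment, N m; "width": finger opening in m.
Only numpy, scipy, OpenCV 4.12 (cv2) and the standard library are available. Lean on these libraries where they do the work, as an engineer would, in place of code of your own. Each camera call takes 0.05 s, during which the arm holds its last target.

## Working session

There is one attempt and no reset: what is moved stays moved. The work goes in short steps, Python scripts to look and compute and a tool call to move; the robot and the scene stay as the last step left them, time stands still between calls to the robot, and variables do not carry over. Pictures are saved under pics/ and viewed, and the job is handed in when it is done.

Besides the shell and the picture viewer there is one more tool, called after ">>>" in YAML: its name, and indented under it one key for each argument. arm_command: Moves the arm, as the interface text tells. Its arguments: {"type":"object","properties":{"moves":{"type":"array","items":{"type":"number"}},"grip_force":{"type":"number"}},"required":["moves"]}

```bash
mkdir -p pics
python3 - <<'E'
from station import read_state, imaging
import cv2,numpy as np
s=read_state();print(s)
for n in("scene","top"):
    p,d=imaging.get_image(n);c=imaging.calibration(n);print(n,c)
    np.savez(f"{n}0.npz",p=p,d=d);cv2.imwrite(f"pics/{n}0.png",p[:,:,::-1])
E
```

```text
{'time': 0.0, 'joints': array([-8.74397602e-01,  3.85543478e-01,  6.62310714e-03, -5.07582491e-04,
       -1.19395703e+00, -2.58583279e-01]), 'joint_velocities': array([ 6.50058748e-04, -1.48190464e-03, -1.65331615e-03,  1.31157245e-03,
       -1.14875895e-05, -2.35787596e-03]), 'joint_efforts': array([ 1.09733432e-03, -3.90668321e+01,  1.87403816e+01,  4.21971068e+00,
        1.10417718e-02, -1.74856473e-04]), 'position': array([ 0.26473574, -0.56550647,  0.22146514]), 'eef_rot': array([[-9.05759335e-01, -4.23791317e-01, -9.72820233e-04],
       [-4.23792427e-01,  9.05757347e-01,  1.89922111e-03],
       [ 7.62656582e-05,  2.13251110e-03, -9.99997723e-01]]), 'contact_force': array([-0.12905488, -0.31042289,  1.11947436]), 'wrist_torque': array([ 0.10710222,  0.02064465, -0.02456987]), 'width': 0.08720719210290089}
scene {'fx': 386.17673981108413, 'fy': 386.17673981108413, 'cx': 319.749342033924, 'cy': 198.90300365078335, 'R': array([[ 0.59470558,  0.80385595, -0.01186951],
       [ 0.53340801, -0.40558411, -0.74227854],
       [-0.6014991 ,  0.4351059 , -0.66998634]]), 't': array([-0.25391049, -0.20279044,  1.57714884])}
top {'fx': 431.54769603661134, 'fy': 431.54769603661134, 'cx': 314.841348450133, 'cy': 197.44154375430693, 'R': array([[-4.80842211e-02, -9.98843284e-01,  4.25123318e-05],
       [-9.75574933e-01,  4.69549516e-02, -2.14589802e-01],
       [ 2.14339586e-01, -1.03598574e-02, -9.76704262e-01]]), 't': array([-0.04780184,  0.48885849,  1.3955029 ])}
```

View pics/scene0.png

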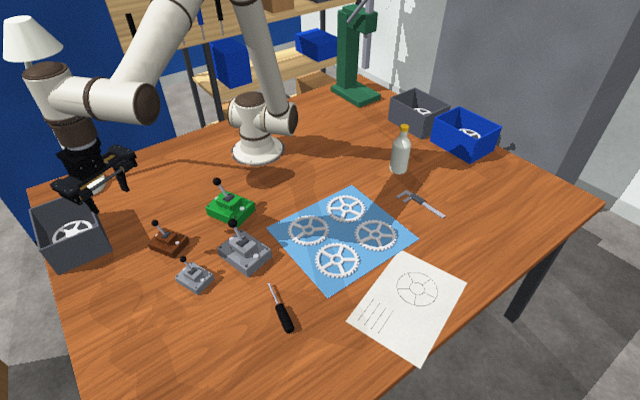

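View pics/top0.png

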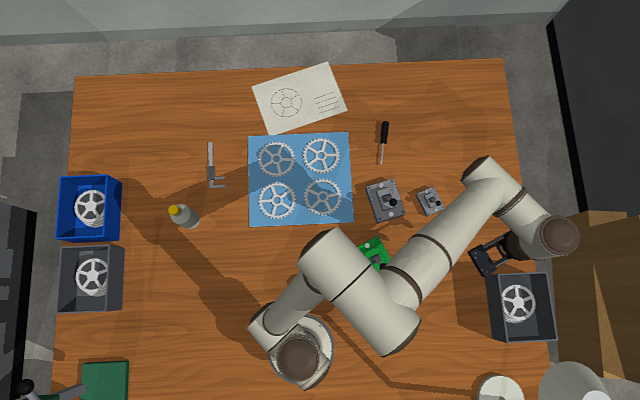

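The top view shows the mat at about (248–352, 132–227) with the four rings clear of the arm. The large grey selector is at about (385,200), a smaller grey one at (430,200), and the green one at (373,252). Next I'll enlarge the crops.

Run:
```python
import cv2,numpy as np
p=np.load("top0.npz")['p'];a=p[125:235,240:360]
cv2.imwrite("pics/c1.png",cv2.resize(a,None,fx=5.4,fy=5.4,interpolation=cv2.INTER_CUBIC)[:,:,::-1])
a=p[170:230,350:450]
b=cv2.resize(a,None,fx=7,fy=7,interpolation=cv2.INTER_CUBIC)[:,:,::-1]
cv2.imwrite("pics/c2.png",b)
p=np.load("scene0.npz")['p'];a=p[180:300,170:420]
cv2.imwrite("pics/c3.png",cv2.resize(a,None,fx=3.2,fy=3.2,interpolation=cv2.INTER_CUBIC)[:,:,::-1])
```

```text
(no output)
```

View pics/c1.png

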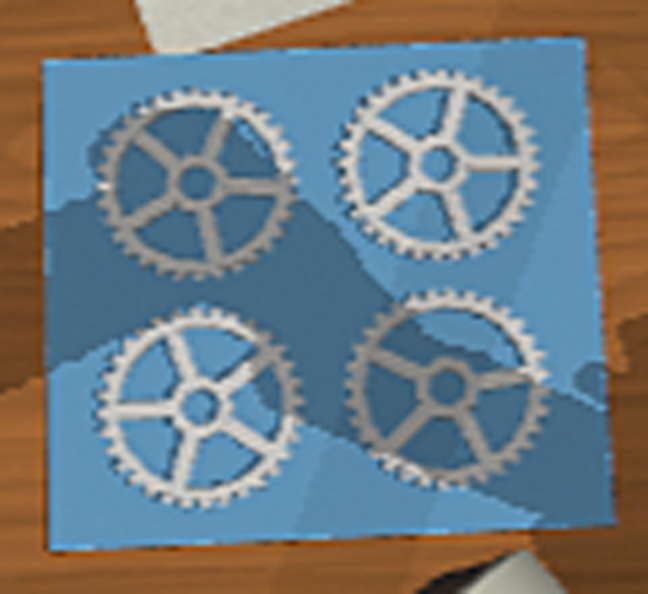

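View pics/c2.png

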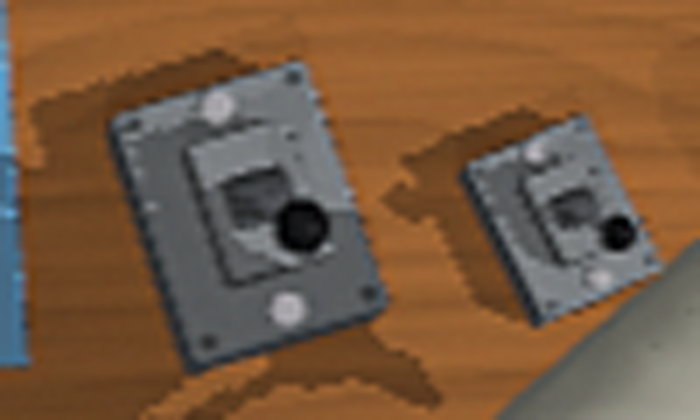

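View pics/c3.png

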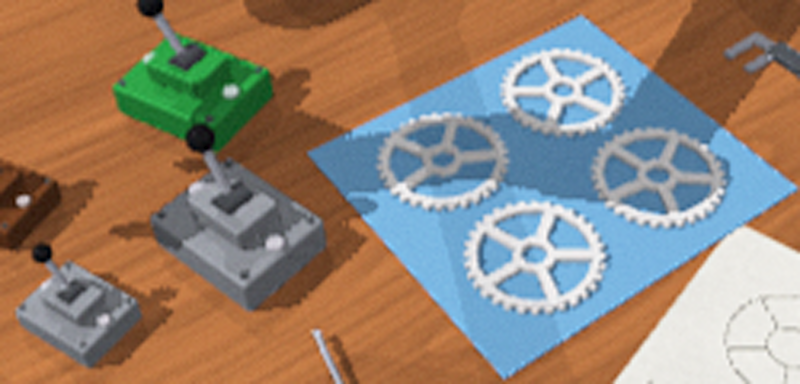

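The faulty ring is the lower-right one in the top view: hub at about crop (447,385), or pixel (323,196), with its missing arm pointing up the image. The large grey selector's ball sits at crop (300,227), or pixel (393,202). Next I'll measure both.

```bash
cat > h.py <<'E'
import numpy as np,cv2
from station import imaging
def ray(n,uv,z):
    c=imaging.calibration(n);uv=np.atleast_2d(uv).astype(float)
    d=np.c_[(uv[:,0]-c['cx'])/c['fx'],(uv[:,1]-c['cy'])/c['fy'],np.ones(len(uv))]@c['R']
    o=-c['R'].T@c['t']
    return o+d*((z-o[2])/d[:,2])[:,None]
def deproj(n,uv,dep):
    c=imaging.calibration(n);uv=np.atleast_2d(uv).astype(float)
    d=np.c_[(uv[:,0]-c['cx'])/c['fx'],(uv[:,1]-c['cy'])/c['fy'],np.ones(len(uv))]*np.asarray(dep)[:,None]
    return (d-c['t'])@c['R']
def tri(uv1,uv2,n1="top",n2="scene"):
    P=[]
    for n in(n1,n2):
        c=imaging.calibration(n);K=np.array([[c['fx'],0,c['cx']],[0,c['fy'],c['cy']],[0,0,1]])
        P.append(K@np.c_[c['R'],c['t']])
    X=cv2.triangulatePoints(P[0],P[1],np.array(uv1,float).reshape(2,1),np.array(uv2,float).reshape(2,1))[:,0]
    return X[:3]/X[3]
E
python3 - <<'E'
from h import *
for n,boxes in(("top",[(345,120,130,230)]),("scene",None)):
    f=np.load(n+"0.npz");p=f['p'];hsv=cv2.cvtColor(p,cv2.COLOR_RGB2HSV)
    blue=(hsv[:,:,0]>95)&(hsv[:,:,0]<115)&(hsv[:,:,1]>75)
    roi=np.zeros(blue.shape,np.uint8)
    if n=="top": roi[132:227,248:353]=1
    else: roi[180:300,265:420]=1
    k,l,st,ce=cv2.connectedComponentsWithStats((blue&(roi>0)).astype(np.uint8))
    # mat hull
    pts=np.argwhere(blue&(roi>0))[:,::-1].astype(np.int32)
    hull=cv2.convexHull(pts);q=cv2.approxPolyDP(hull,8,True)[:,0]
    print(n,"mat corners",ray(n,q,.003)[:,:2].round(3).tolist())
    hm=np.zeros(blue.shape,np.uint8);cv2.fillConvexPoly(hm,hull,1);hm=cv2.erode(hm,np.ones((3,3)))
    m=((hm>0)&(hsv[:,:,1]<60)).astype(np.uint8)
    k,l,st,ce=cv2.connectedComponentsWithStats(m,connectivity=8)
    for i in range(1,k):
        if st[i,4]<250: continue
        uv=np.argwhere(l==i)[:,::-1];W=ray(n,uv,.009)[:,:2]
        (cx,cy),r=cv2.minEnclosingCircle(W.astype(np.float32))
        # circle fit on outer contour
        cnt=max(cv2.findContours((l==i).astype(np.uint8),0,1)[0],key=len)[:,0]
        C=ray(n,cnt,.009)[:,:2];A=np.c_[2*C,np.ones(len(C))];s=np.linalg.lstsq(A,(C**2).sum(1),rcond=None)[0]
        v=W-s[:2];rr=np.hypot(*v.T);an=np.degrees(np.arctan2(v[:,1],v[:,0]))[(rr>.024)&(rr<.048)]
        h=np.histogram(an,bins=36,range=(-180,180))[0]
        print(n,st[i].tolist(),np.round([cx,cy,r],4),s[:2].round(4),"r",round(np.sqrt(s[2]+s[0]**2+s[1]**2),4),h.tolist())
        # phase
        print("  phase5",np.degrees(np.angle(np.exp(5j*np.radians(an)).sum()))/5)
E
```

```text
top mat corners [[0.408, -0.195], [0.408, 0.158], [0.734, 0.157], [0.732, -0.199]]
top [302, 138, 38, 35, 549] [ 0.6474 -0.0998  0.0663] [ 0.648  -0.1001] r 0.0624 [2, 12, 7, 0, 0, 0, 0, 1, 13, 7, 0, 0, 0, 0, 0, 8, 12, 1, 0, 0, 0, 1, 6, 12, 2, 0, 0, 0, 0, 6, 11, 7, 0, 0, 0, 0]
  phase5 -19.244905100141594
top [258, 141, 37, 36, 538] [0.6435 0.0575 0.0664] [0.643  0.0582] r 0.0624 [8, 12, 1, 0, 0, 0, 0, 6, 11, 4, 0, 0, 0, 0, 6, 10, 7, 0, 0, 0, 0, 2, 11, 7, 0, 0, 0, 0, 0, 10, 10, 2, 0, 0, 0, 0]
  phase5 -24.044084831288465
top [304, 179, 38, 37, 526] [ 0.4984 -0.0984  0.0661] [ 0.498  -0.0979] r 0.0621 [0, 4, 12, 6, 0, 0, 0, 0, 2, 11, 9, 0, 0, 0, 0, 0, 0, 0, 0, 0, 0, 0, 1, 9, 11, 1, 0, 0, 0, 0, 9, 12, 4, 0, 0, 0]
  phase5 -10.311738997293105
top [258, 182, 39, 37, 576] [0.4931 0.0599 0.0664] [0.4933 0.0603] r 0.0621 [0, 0, 0, 0, 6, 11, 6, 0, 0, 0, 0, 5, 13, 8, 0, 0, 0, 0, 2, 13, 8, 0, 0, 0, 0, 0, 14, 11, 0, 0, 0, 0, 0, 9, 13, 2]
  phase5 17.927908979592022
scene mat corners [[0.734, 0.153], [0.731, -0.2], [0.405, -0.196], [0.408, 0.155]]
scene [326, 195, 39, 28, 532] [0.4934 0.0573 0.0665] [0.4941 0.0578] r 0.0634 [0, 0, 0, 0, 7, 10, 4, 0, 0, 0, 0, 4, 10, 6, 0, 0, 0, 1, 3, 9, 9, 3, 0, 0, 0, 2, 9, 9, 2, 0, 0, 0, 2, 9, 8, 2]
  phase5 17.684605395994105
scene [288, 215, 41, 31, 568] [ 0.4992 -0.099   0.0669] [ 0.4991 -0.0998] r 0.0631 [0, 8, 11, 6, 0, 0, 0, 0, 4, 12, 9, 1, 0, 0, 0, 0, 0, 0, 0, 0, 0, 0, 4, 8, 10, 5, 0, 0, 0, 0, 5, 12, 4, 0, 0, 0]
  phase5 -10.3505849053093
scene [355, 220, 42, 31, 630] [0.6435 0.0558 0.0672] [0.6434 0.0557] r 0.0632 [9, 9, 3, 0, 0, 0, 0, 10, 11, 6, 1, 0, 0, 0, 6, 10, 7, 0, 0, 0, 0, 8, 14, 8, 0, 0, 0, 0, 1, 9, 9, 0, 0, 0, 0, 1]
  phase5 -24.64802259517372
scene [315, 243, 44, 35, 756] [ 0.6479 -0.1026  0.0665] [ 0.6483 -0.1018] r 0.0634 [5, 12, 12, 0, 0, 0, 0, 3, 15, 13, 3, 0, 0, 0, 1, 14, 14, 2, 0, 0, 0, 2, 14, 11, 5, 0, 0, 0, 0, 7, 12, 8, 0, 0, 0, 0]
  phase5 -19.254644516766806
```

Run:
```python
from h import *
f=np.load("top0.npz");p=f['p'];d=f['d']
vv,uu=np.mgrid[165:235,355:412];uv=np.c_[uu.ravel(),vv.ravel()];dep=d[vv,uu].ravel()
W=deproj("top",uv,dep)
print("depth heights hist",np.histogram(W[:,2],bins=np.arange(-.01,.16,.01)))
m=(W[:,2]>.032)&(W[:,2]<.048)
h=cv2.convexHull(W[m][:,:2].astype(np.float32));r=cv2.minAreaRect(W[W[:,2]>.032][:,:2].astype(np.float32));print(m.sum(),"rect",cv2.minAreaRect(h),"box",cv2.boxPoints(cv2.minAreaRect(h)).tolist())
for n,(x0,y0,x1,y1) in(("top",(385,190,403,212)),("scene",(222,212,245,236))):
    p=np.load(n+"0.npz");d=p['d'];p=p['p']
    mk=(p[y0:y1,x0:x1].max(2)<45);k,l,st,ce=cv2.connectedComponentsWithStats(mk.astype(np.uint8))
    i=1+np.argmax(st[1:,4]);c=ce[i]+[x0,y0];print(n,st[i],c, deproj(n,[c],[d[int(round(c[1])),int(round(c[0]))]]))
    globals()[n]=c
X=tri(top,scene);print("ball",X)
```

```text
depth heights hist (array([ 996, 1778,   45,   31,  303,  480,   32,  189,   55,    7,    2,
          2,    0,    5,   40,    7]), array([-0.01,  0.  ,  0.01,  0.02,  0.03,  0.04,  0.05,  0.06,  0.07,
        0.08,  0.09,  0.1 ,  0.11,  0.12,  0.13,  0.14,  0.15]))
757 rect ((0.47014784812927246, -0.30840855836868286), (0.1302318572998047, 0.10205426812171936), 14.350337982177734) box [[0.39441657066345215, -0.2751125395298004], [0.41971075534820557, -0.37398257851600647], [0.5458791255950928, -0.3417045772075653], [0.5205849409103394, -0.24283453822135925]]
top [ 4  9  8  7 42] [392.66666667 201.97619048] [[ 0.44075055 -0.31413087  0.13915296]]
scene [ 6  7  9  9 58] [232.39655172 222.81034483] [[ 0.45030757 -0.3185074   0.13455851]]
ball [ 0.44314604 -0.31631978  0.12735985]
```

Both views agree. The faulty ring's centre is (0.4985, −0.099) and the missing arm is at −10.3°, so the gap is at (0.535, −0.1055, 0.009). The selector centre is (0.470, −0.308) with yaw 14.35°; the fitted rectangle is 130×102 mm, as it should be. The triangulated ball puts the lever at about 0.09 rad. I'll shut the fingers, rise, and align the tool with the selector.

>>> arm_command:
  moves: [255, 0, 0, -20, 5, 255, 0, 0, -30, 5.7, 255, 0, 0, 0, 0, 255, 0, 0, 0, 0]
  grip_force: 10

```text
time: 0.6
position: [0.2648, -0.5655, 0.2715]
eef_rot: [[-0.969, -0.249, -0.0], [-0.249, 0.969, 0.002], [0.0, 0.002, -1.0]]
contact_force: [1.1, -0.2, -0.3]
width: 0.0548
```

```bash
cat > go.py <<'E'
import sys,numpy as np
from station import read_state
s=read_state();t=np.array([float(a) for a in sys.argv[1:4]])
R=s['eef_rot'];print("t",s['time'],"pos",s['position'].round(4),"w",round(s['width'],4),"yaw x",np.degrees(np.arctan2(R[1,0],R[0,0])).round(2),"z",R[:,2].round(4),"F",s['contact_force'].round(1),"v",np.abs(s['joint_velocities']).max().round(4))
print("tool delta mm",((t-s['position'])@R*1000).round(1))
E
python3 go.py 0.535 -0.1055 0.12
```

```text
t 0.6 pos [ 0.2648 -0.5655  0.2715] w 0.0548 yaw x -165.59 z [-5.0e-04  1.8e-03 -1.0e+00] F [ 1.1 -0.2 -0.3] v 0.0137
tool delta mm [-376.2  377.9  152.2]
```

>>> arm_command:
  moves: [255, -20, 20, 0, 0, 255, -31, 31, 0, 0, 255, -31, 31, 0, 0, 255, -31, 31, 0, 0, 255, -31, 31, 0, 0, 255, -31, 31, 0, 0, 255, -31, 31, 0, 0, 255, -31, 31, 0, 0, 255, -31, 31, 0, 0, 255, -31, 31, 0, 0, 255, -31, 31, 0, 0, 255, -31, 31, 0, 0, 255, -15, 17, 0, 0, 255, 0, 0, 40, 0, 255, 0, 0, 40, 0, 255, 0, 0, 40, 0, 255, 0, 0, 30, 0, 255, 0, 0, 0, 0]

```text
time: 2.85
position: [0.5328, -0.1069, 0.1198]
eef_rot: [[-0.969, -0.248, -0.007], [-0.248, 0.969, -0.0], [0.007, 0.002, -1.0]]
contact_force: [0.5, 0.4, -0.4]
width: 0.0005
```

```bash
python3 go.py 0.535 -0.1055 0.028
```

```text
t 2.85 pos [ 0.5328 -0.1069  0.1198] w 0.0005 yaw x -165.65 z [-7.4e-03 -3.0e-04 -1.0e+00] F [ 0.5  0.4 -0.4] v 0.0682
tool delta mm [-3.2  0.7 91.7]
```

>>> arm_command:
  moves: [255, -1, 0, 20, 0, 255, 0, 0, 25, 0, 255, 0, 0, 20, 0, 255, 0, 0, 10, 0, 255, 0, 0, 0, 0, 255, 0, 0, 0, 0, 255, 0, 0, 0, 0]

```text
time: 3.72
position: [0.5369, -0.1062, 0.0485]
eef_rot: [[-0.969, -0.249, 0.002], [-0.249, 0.969, 0.0], [-0.002, -0.0, -1.0]]
contact_force: [-0.2, -0.0, 0.8]
width: 0.0004
```

```bash
python3 go.py 0.535 -0.1055 0.028
python3 - <<'E'
from station import imaging
import cv2
p,d=imaging.get_image("scene")
cv2.imwrite("pics/s1.png",cv2.resize(p[150:290,230:420],None,fx=4,fy=4,interpolation=cv2.INTER_CUBIC)[:,:,::-1])
p,d=imaging.get_image("top")
cv2.imwrite("pics/t1.png",cv2.resize(p[120:240,240:420],None,fx=4,fy=4,interpolation=cv2.INTER_CUBIC)[:,:,::-1])
E
```

```text
t 3.725 pos [ 0.5369 -0.1062  0.0485] w 0.0004 yaw x -165.61 z [ 1.8e-03  1.0e-04 -1.0e+00] F [-0.2 -0.   0.8] v 0.0042
tool delta mm [ 1.7  1.2 20.5]
```

View pics/s1.png

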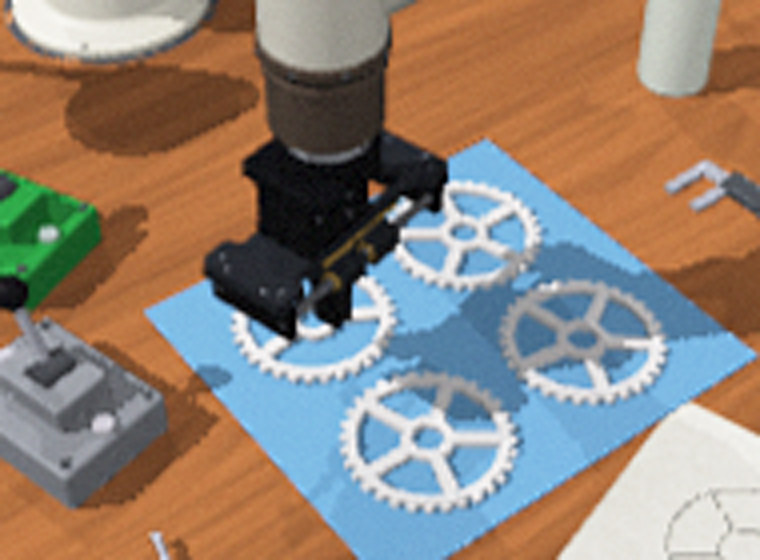

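View pics/t1.png

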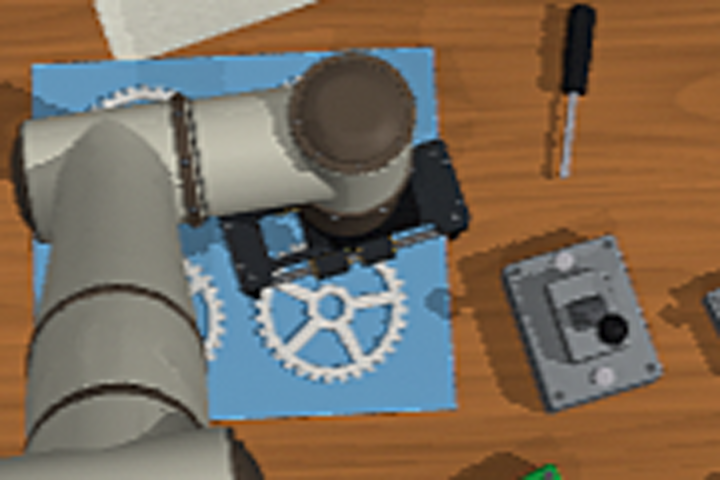

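Run:
```python
from station import imaging,read_state
import numpy as np
s=read_state()
for n,o in(("scene",(230,150)),("top",(240,120))):
    c=imaging.calibration(n)
    for X in (s['position'],s['position']-.07*s['eef_rot'][:,2],s['position']-.07*s['eef_rot'][:,2]-.095*s['eef_rot'][:,1],[.535,-.1055,.009]):
        q=c['R']@X+c['t'];u=np.array([c['fx']*q[0]/q[2]+c['cx'],c['fy']*q[1]/q[2]+c['cy']]);print(n,((u-o)*4).round())
```

```text
scene [332. 315.]
scene [329. 249.]
scene [242. 323.]
scene [332. 348.]
top [338. 251.]
top [340. 230.]
top [451. 196.]
top [336. 264.]
```

The scene view shows the shut fingertips at crop (335,322), which matches the projected TCP at (332,315). They stand over the empty sector of the ring, with nothing below them. I'll descend the last 20 mm, trim the position, and hold.

>>> arm_command:
  moves: [255, 1, 1, 10, 0, 255, 1, 0, 10, 0, 255, 0, 0, 0, 0, 255, 0, 0, 0, 0, 255, 0, 0, 0, 0, 255, 0, 0, 0, 0]

```text
time: 4.58
position: [0.5343, -0.1057, 0.0278]
eef_rot: [[-0.969, -0.248, 0.001], [-0.248, 0.969, 0.0], [-0.001, -0.0, -1.0]]
contact_force: [-0.5, -0.1, -0.4]
width: 0.0005
```

```bash
python3 go.py 0.535 -0.1055 0.028
```

```text
t 4.575 pos [ 0.5343 -0.1057  0.0278] w 0.0005 yaw x -165.61 z [ 6.e-04  1.e-04 -1.e+00] F [-0.5 -0.1 -0.4] v 0.0026
tool delta mm [-0.8  0.  -0.2]
```

On target, 19 mm above the ring. I'll hold for 2.5 s, plus more to be sure.

>>> arm_command:
  moves: [255, 0, 0, 0, 0, 255, 0, 0, 0, 0, 255, 0, 0, 0, 0, 255, 0, 0, 0, 0, 255, 0, 0, 0, 0, 255, 0, 0, 0, 0, 255, 0, 0, 0, 0, 255, 0, 0, 0, 0, 255, 0, 0, 0, 0, 255, 0, 0, 0, 0, 255, 0, 0, 0, 0, 255, 0, 0, 0, 0, 255, 0, 0, 0, 0, 255, 0, 0, 0, 0, 255, 0, 0, 0, 0, 255, 0, 0, 0, 0, 255, 0, 0, 0, 0, 255, 0, 0, 0, 0, 255, 0, 0, 0, 0, 255, 0, 0, 0, 0]

```text
time: 7.08
position: [0.5341, -0.1058, 0.0276]
eef_rot: [[-0.969, -0.248, 0.0], [-0.248, 0.969, 0.0], [-0.0, -0.0, -1.0]]
contact_force: [-0.0, 0.4, -0.1]
width: 0.0004
```

>>> arm_command:
  moves: [255, 0, 0, 0, 0, 255, 0, 0, 0, 0, 255, 0, 0, 0, 0, 255, 0, 0, 0, 0, 255, 0, 0, -10, 0, 255, 0, 0, -20, 0, 255, 0, 0, -40, 0, 255, 0, 0, -50, 0, 255, 0, 0, -50, 0, 255, 0, 0, -22, 0, 255, 0, 0, 0, 0, 255, 0, 0, 0, 0]

```text
time: 8.57
position: [0.5333, -0.1057, 0.2188]
eef_rot: [[-0.969, -0.248, -0.002], [-0.248, 0.969, 0.0], [0.001, 0.001, -1.0]]
contact_force: [-0.2, 0.9, -0.2]
width: 0.0009
```

```bash
python3 -c "
import numpy as np
c=np.array([.4701,-.3084]);x=np.array([np.cos(np.radians(14.35)),np.sin(np.radians(14.35))])
for o in(-.085,.0336-.0225,.0336+.01): print(o,c+o*x)"; python3 go.py 0.3878 -0.3295 0.2
```

```text
-0.085 [ 0.38775202 -0.32946679]
0.011099999999999999 [ 0.48085368 -0.30564893]
0.0436 [ 0.51233967 -0.29759398]
t 8.575 pos [ 0.5333 -0.1057  0.2188] w 0.0009 yaw x -165.63 z [-1.6e-03  4.0e-04 -1.0e+00] F [-0.2  0.9 -0.2] v 0.0184
tool delta mm [ 196.4 -180.8   18.9]
```

Run:
```python
from h import *
print(ray("scene",[[216.5,181.5]],.12),ray("scene",[[216.5,181.5]],.1), ray("scene",[[195.5,259]],.09))
p,d=imaging.get_image("top")
cv2.imwrite("pics/t2.png",cv2.resize(p[120:290,300:480],None,fx=3.5,fy=3.5,interpolation=cv2.INTER_CUBIC)[:,:,::-1])
```

```text
[[ 0.23777373 -0.26951875  0.12      ]] [[ 0.21299993 -0.26198871  0.1       ]] [[ 0.46943805 -0.44645339  0.09      ]]
```

View pics/t2.png

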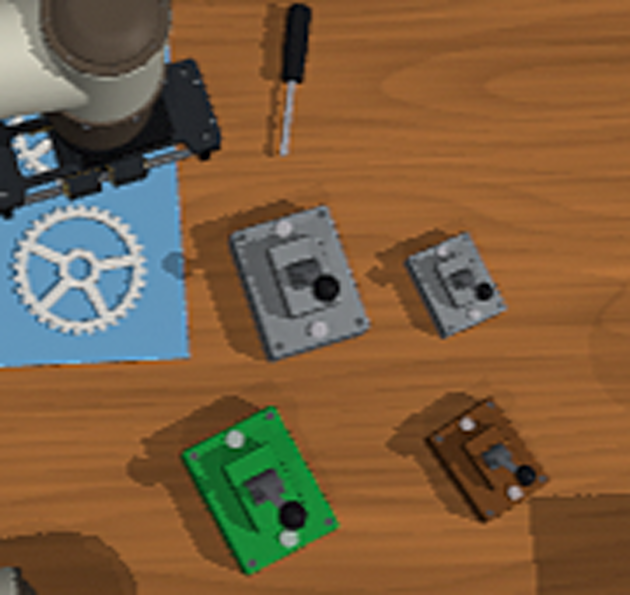

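The green selector's ball is around x = 0.24, well clear of the approach point. The ring under the arm looks undisturbed, and the target lever is still at the robot's side (crop (325,288)). I'll move to the approach point and descend.

>>> arm_command:
  moves: [255, 15, -14, 0, 0, 255, 28, -26, 0, 0, 255, 28, -26, 0, 0, 255, 28, -26, 0, 0, 255, 28, -26, 0, 0, 255, 28, -26, 0, 0, 255, 28, -25, 0, 0, 255, 13, -12, 0, 0, 255, 0, 0, 0, 0, 255, 0, 0, 30, 0, 255, 0, 0, 40, 0, 255, 0, 0, 30, 0, 255, 0, 0, 10, 0, 255, 0, 0, 0, 0, 255, 0, 0, 0, 0, 255, 0, 0, 0, 0]

```text
time: 10.62
position: [0.3899, -0.33, 0.1107]
eef_rot: [[-0.969, -0.249, 0.002], [-0.249, 0.969, -0.001], [-0.002, -0.002, -1.0]]
contact_force: [0.3, 0.0, -0.8]
width: 0.0006
```

```bash
python3 go.py 0.3878 -0.3295 0.108
```

```text
t 10.625 pos [ 0.3899 -0.33    0.1107] w 0.0006 yaw x -165.6 z [ 0.0023 -0.0011 -1.    ] F [ 0.3  0.  -0.8] v 0.0066
tool delta mm [1.9 1.1 2.7]
```

>>> arm_command:
  moves: [255, -10, 1, 2, 0, 255, -10, 0, 0, 0, 255, -8, 0, 0, 0, 255, -8, 0, 0, 0, 255, -8, 0, 0, 0, 255, -8, 0, 0, 0, 255, -8, 0, 0, 0, 255, -8, 0, 0, 0, 255, -8, 0, 0, 0, 255, 0, 0, 0, 0, 255, 0, 0, 0, 0]

```text
time: 12.0
position: [0.4627, -0.3098, 0.1075]
eef_rot: [[-0.969, -0.248, 0.0], [-0.248, 0.969, 0.0], [-0.0, 0.0, -1.0]]
contact_force: [0.3, 0.5, 0.5]
width: 0.0007
```

```bash
python3 go.py 0.4809 -0.3056 0.108
python3 - <<'E'
from station import imaging
import cv2
p,d=imaging.get_image("scene")
cv2.imwrite("pics/s3.png",cv2.resize(p[180:300,180:320],None,fx=5,fy=5,interpolation=cv2.INTER_CUBIC)[:,:,::-1])
E
```

```text
t 12.0 pos [ 0.4627 -0.3098  0.1075] w 0.0007 yaw x -165.62 z [ 3.e-04  1.e-04 -1.e+00] F [0.3 0.5 0.5] v 0.0045
tool delta mm [-18.7  -0.4  -0.5]
```

View pics/s3.png

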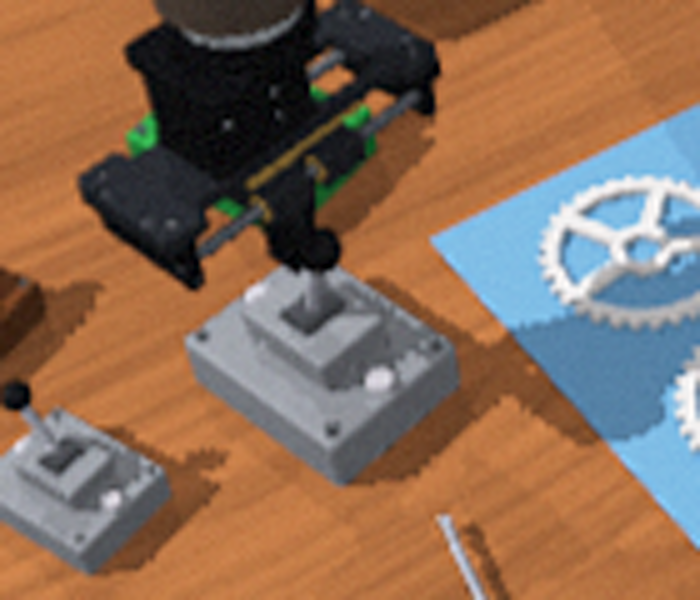

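The picture shows the fingers behind the ball, at crop (318,247), and the lever roughly upright and moving. I'll carry on towards the stop in small steps.

>>> arm_command:
  moves: [255, -5, 0, 0, 0, 255, -5, 0, 0, 0, 255, -4, 0, 0, 0, 255, -3, 0, 0, 0, 255, -2, 0, 0, 0, 255, 0, 0, 0, 0]

```text
time: 12.8
position: [0.4783, -0.3056, 0.1072]
eef_rot: [[-0.969, -0.248, -0.006], [-0.248, 0.969, 0.0], [0.006, 0.002, -1.0]]
contact_force: [-6.0, -2.8, 1.8]
width: 0.0005
```

>>> arm_command:
  moves: [255, -2, 0, 0, 0, 255, -1, 0, 0, 0, 255, 0, 0, 0, 0]

```text
time: 13.18
position: [0.4786, -0.3054, 0.1072]
eef_rot: [[-0.969, -0.247, -0.011], [-0.248, 0.969, 0.001], [0.011, 0.003, -1.0]]
contact_force: [-12.1, -5.9, 3.7]
width: 0.0006
```

```bash
python3 go.py 0.4809 -0.3056 0.108
```

```text
t 13.175 pos [ 0.4786 -0.3054  0.1072] w 0.0006 yaw x -165.67 z [-1.140e-02  5.000e-04 -9.999e-01] F [-12.1  -5.9   3.7] v 0.0032
tool delta mm [-2.2 -0.7 -0.9]
```

The tool stalled at the stop: 3 mm more command gave 0.3 mm of motion, while the force rose from 6 to 13 N. I'll back off and verify.

>>> arm_command:
  moves: [255, 5, 0, 0, 0, 255, 15, 0, 0, 0, 255, 25, 0, 0, 0, 255, 30, 0, 0, 0, 255, 20, 0, 0, 0, 255, 0, 0, -30, 0, 255, 0, 0, -50, 0, 255, 0, 0, -40, 0, 255, 0, 0, 0, 0, 255, 0, 0, 0, 0, 255, 0, 0, 0, 0]

```text
time: 14.55
position: [0.3912, -0.3277, 0.2262]
eef_rot: [[-0.969, -0.248, -0.002], [-0.248, 0.969, 0.001], [0.002, 0.002, -1.0]]
contact_force: [0.2, 0.2, -0.2]
width: 0.0004
```

Run:
```python
from h import *
from station import read_state
for n,(x0,y0,w,h) in(("scene",(180,180,240,120)),("top",(240,120,220,160))):
    p,d=imaging.get_image(n);np.savez(n+"4.npz",p=p,d=d)
    cv2.imwrite(f"pics/{n}4.png",cv2.resize(p[y0:y0+h,x0:x0+w],None,fx=3.3,fy=3.3,interpolation=cv2.INTER_CUBIC)[:,:,::-1])
s=read_state();print(s['time'],s['position'],s['contact_force'])
```

```text
14.65 [ 0.39139013 -0.32785121  0.22637627] [-0.35985208  0.51105786 -0.24554404]
```

View pics/scene4.png

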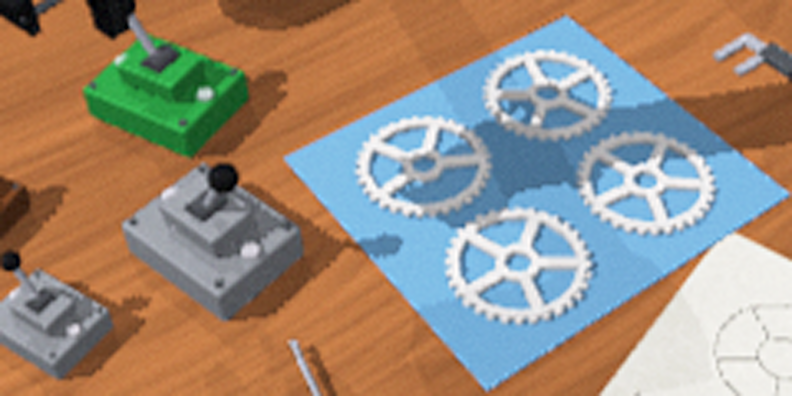

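View pics/top4.png

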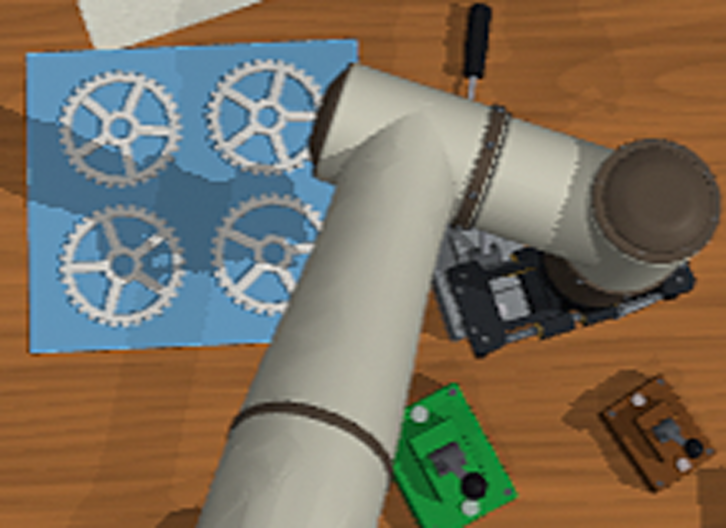

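The scene view shows the lever leaning away from the robot, ball at crop (222,178), and the rings where they were. I'll work out the lever angle from the ball's ray crossing the lever's plane, and compare the ring centres with the first picture.

Run:
```python
from h import *
c=np.array([.4701,-.3084,.062]);a=np.radians(14.35);sx=np.array([np.cos(a),np.sin(a),0]);sy=np.array([-np.sin(a),np.cos(a),0])
I=imaging.calibration("scene")
for f,(x0,y0,x1,y1) in(("scene0",(222,212,245,236)),("scene4",(235,225,258,246))):
    p=np.load(f+".npz")['p'];k,l,st,ce=cv2.connectedComponentsWithStats((p[y0:y1,x0:x1].max(2)<45).astype(np.uint8))
    i=1+np.argmax(st[1:,4]);u=ce[i]+[x0,y0]
    o=-I['R'].T@I['t'];d=I['R'].T@np.array([(u[0]-I['cx'])/I['fx'],(u[1]-I['cy'])/I['fy'],1])
    X=o+d*((c-o)@sy)/(d@sy);v=X-c
    print(f,u.round(1),st[i,4],X.round(4),"r",np.linalg.norm(v).round(4),"q",(.5+np.arctan2(v@sx,v[2])).round(3))
for f in("scene0","scene4"):
    p=np.load(f+".npz")['p'];hsv=cv2.cvtColor(p,cv2.COLOR_RGB2HSV);m=np.zeros(p.shape[:2],np.uint8)
    cv2.fillConvexPoly(m,np.array([[270,229],[352,187],[415,238],[330,294]]),1)
    m=((m>0)&(hsv[:,:,1]<60)).astype(np.uint8)
    k,l,st,ce=cv2.connectedComponentsWithStats(m)
    for i in range(1,k):
        if st[i,4]<250: continue
        cnt=max(cv2.findContours((l==i).astype(np.uint8),0,1)[0],key=len)[:,0]
        C=ray("scene",cnt,.009)[:,:2];s=np.linalg.lstsq(np.c_[2*C,np.ones(len(C))],(C**2).sum(1),rcond=None)[0];print(f,s[:2].round(4))
```

```text
scene0 [232.4 222.8] 58 [ 0.4416 -0.3157  0.1257] r 0.0702 q 0.068
scene4 [247.3 233.6] 55 [ 0.5004 -0.3007  0.1221] r 0.0677 q 0.98
scene0 [0.4941 0.0578]
scene0 [ 0.4991 -0.0998]
scene0 [0.6434 0.0557]
scene0 [ 0.6483 -0.1018]
scene4 [0.494  0.0581]
scene4 [ 0.4986 -0.0997]
scene4 [0.6433 0.0558]
scene4 [ 0.6483 -0.102 ]
```

```bash
python3 -c "
from station import order
print(order.sign_off())"
```

```text
the job is handed in; nothing more can be done
None
```

I pointed at the missing arm, then pushed the lever on the larger grey selector box fully over, away from the robot. I handed the job in at about 15 s of the 48 s allowed.

- **Pointing:** The faulty ring was the near-right one, with its missing arm at about −10° and the gap at (0.535, −0.1055). The shut fingertips pointed straight down within about 1 mm of that point by the arm's own reading, about 19 mm above the ring. They held still there for about 3 s.
- **Lever:** I pushed until it stalled at the stop. The last 3 mm of commanded motion gave only 0.3 mm of movement, and the force rose from about 6 to 13 N. After backing off, the camera put the lever at 0.98 rad, which I take as fully over (1.0) within camera error. It was about 0.07 rad at the start.
- **Nothing else touched:** All four ring centres are within 0.6 mm of where they started, and the force reading showed no contact apart from the lever. The arm ended about 0.23 m up, clear of everything. I did not re-measure the caliper, bottle or screwdriver, but the arm never went near them.

No check failed. The two cameras differed by about 1 to 2.5 mm on the ring centres, so I used their average for the pointing. In the last top view the arm hid the lever, so its final angle comes from the scene camera alone.

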